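# Put the spirit level back in its slot

## Robot

A 6-joint arm with a two-finger parallel gripper is mounted at the origin on a cart in front of the work surface, level with it; the furniture and walls round the work are solid. World frame = base frame: x ahead of the robot, y to its left, z up, the work surface at z = 0. Lengths are in mm, angles in rad, forces in N, time in s.
With the tool pointing down it reaches from about 300 to 775 mm from the base axis. Payload 14.6 kg.
Tool frame: the origin (TCP) lies between the finger pads; the fingertips stand 11 mm ahead of it and the grasp point (between the pads) lies 8 mm behind it; z points along the fingers, y is the line along which they close (so a half turn about z gives the same grasp; the last joint's range is limited). The gripper opens to 94 mm and grips with 3 to 60 N. Pads are 16 mm wide; open, the fingers measure 119 mm over their backs; the gripper's body (75 mm by 177 mm) begins 78 mm behind the grasp point.
Start: joints at [-1.205, 0.3, 1.521, -0, 1.321, -0.067], TCP at [230.67, -499.28, 216.446] pointing down, gripper open.
Joint ranges: [-3.03, 3.03], [-0.79, 2.21], [0.23, 2.52], [-1.04, 4.18], [0, 3.07], [-2.55, 2.55]. Speed limits (rad/s): [2.22, 2.22, 2.57, 3.14, 3.14, 3.14].

## Interface

Orientations are given as [roll, pitch, yaw] about the fixed x, y, z axes, in that order (R = Rz(yaw) Ry(pitch) Rx(roll)).
In Python, from cell import manip gives the robot as it stands. The module is installed in compiled form; this text tells all that it offers.
- The arm moves only by the tool arm_command, never from a script. Its argument "rows" is one flat list of numbers, 5 for each row, row after row: the shift along the world's x, y, z in mm, then the turn about the world's z in degrees, then the finger opening in mm, from 0 to 94. In form: [dx, dy, dz, twist, jaw, dx, dy, dz, twist, jaw, ...]. A call has 1 to 5 rows; each row shifts and turns the commanded pose from where the row before left it; what a row does not reach is not made up. A row lasts 1/8 s, in which the tool goes at most 62.5 mm and 10.7 degrees, less where a joint would pass 70% of its speed; a pose out of reach is approached as far as the arm can. A call is refused whole if a number of a shift passes 62.5 or a number of a turn 10.7, either way. A call with a gripper value outside its range is refused whole. The fingers move at their own pace and stop on an object; "newtons" is the grip in N (left out, the last holds). Time passes only in rows, so rows that do not move let the fingers close. It gives the time, the measured TCP pose, the force and the opening at its end, in the units of the state.
- manip.read_state(): the state, without advancing time (a new reading comes with each control period).
- manip.camera(name): name is "scene" or "top" or "wrist"; returns a dict with "image" (420x560x3 uint8, blue, green, red), "z_map" (420x560 float32, mm along the optical axis (not along the pixel's ray), 0 where there is no reading), "fx", "fy", "cx", "cy" (pixels), "pose" (4x4, takes a point from camera to world coordinates). Camera axes: x right, y down, z forward; pixel columns grow to the right and rows downward; lengths in mm; the calibration is good to about 2 mm. A picture is of the moment at which its call begins.
- manip.sign_off(): hands the job in, once; it reports no verdict.
The state is a dict: "clock": time; "joints": joint angles; "qd": joint speeds; "effort": joint torques, N m; "eef_pos": TCP position; "eef_rot": TCP orientation; "wrist_force": force on the tool from outside, world axes, zero at the start; "moment": the same for the moment, N m; "finger_gap": finger opening in mm.
Only numpy, scipy, OpenCV 4.12 (cv2) and the standard library are available. Lean on these libraries where they do the work, as an engineer would, in place of code of your own. Each camera call takes 0.05 s, during which the arm holds its last target. There are 200 camera calls.

## Task

Put the wooden spirit level away: set it on edge, the same way up as it lies now, down into the wide slot of the bench rack, so that it rests on the slot's floor in both end pieces and sticks out about equally at either end. Let go of it there.

Things in the scene. Friction and masses are not known exactly. Their poses are not given: they have to be found in the camera images.
- level_centre (a point): Centre (23 mm above the underside) of the loose wooden spirit level: reddish-brown bar with brass ends, 25 wide (x) x 246 long (y) x 46 mm high (z), 0.2 to 0.42 kg. It stands on its long narrow edge on the bench, vial upward; y runs along its length, z up. Grip it across its 25 mm width, mid-length.
- tool_rack: Rack fixed on the bench, brown base board and green posts; origin at the centre of its underside. 108 across (x) x 180 along the slots (y) x 46 mm high. The base is 8 mm thick, with a cheek at each end, 35 mm thick (55 to 90 mm either side of the middle), of round-topped posts. The cheeks are notched by two slots along y, open at the ends; between the cheeks are 110 mm of open room for fingers.
- wide_slot (a point): Middle of the floor of the rack's wide slot, the level's place, 16 mm above the bench. Slot 38 mm wide, 30 mm deep, mouth rounded by 8 mm. Axes: y along the slot, z up, x across the slots towards the narrow one. The seated level's top stands 62 mm above the bench.
- narrow_slot (a point): Middle of the floor of the rack's other slot, parallel to the wide one and 50 mm from it, same height. Only 14 mm wide, too narrow for the level; it stays empty.

How it is judged (in metres and radians):
At the end, for the whole second after the job is handed in: The level stands upright (within 10 degrees) and at rest on the floor of the wide slot: its centre within 15 mm of the slot's middle line, within 35 mm of the middle along the slot, less than 30 mm (23 mm when fully down) above the slot's floor, and its length along the slot within 10 degrees (x of level_centre in the frame of wide_slot between -0.015 and 0.015 m and y of level_centre in the frame of wide_slot between -0.035 and 0.035 m and z of level_centre in the frame of wide_slot between 0.015 and 0.03 m and angle between the y axis of level_centre and the y axis of wide_slot, either way round below 0.17 rad and angle between level_centre's own z axis and vertical below 0.17 rad and linear speed of spirit_level below 0.02 m/s); the robot touches nothing.
It also fails if it takes over 38 s, if anything falls off the work surface, if the arm or the gripper's body presses on something with over 40 N, if the wrist force passes 120 N, or if a joint passes its speed limit or range.

## Working session

There is one attempt and no reset: what is moved stays moved. The work goes in short steps, Python scripts to look and compute and a tool call to move; the robot and the scene stay as the last step left them, time stands still between calls to the robot, and variables do not carry over. Pictures are saved under pics/ and viewed, on a budget of 10 in all, crops included, one or two more only if the job needs it, and the job is handed in when it is done.

Besides the shell and the picture viewer there is one more tool, called by a JSON object that holds its "name" and its "arguments", one argument or row to a line. arm_command: Moves the arm, as the interface text tells. Its arguments: {"type":"object","properties":{"rows":{"type":"array","items":{"type":"number"}},"newtons":{"type":"number"}},"required":["rows"]}

```bash
mkdir -p pics
cat > h.py <<'E'
import numpy as np, cv2
from cell import manip
def ray(c,u,v):
    d=c["pose"][:3,:3]@np.array([(u-c["cx"])/c["fx"],(v-c["cy"])/c["fy"],1.]);return c["pose"][:3,3],d
def plane(c,u,v,z):
    o,d=ray(c,u,v);return o+d*(z-o[2])/d[2]
def cloud(c):
    v,u=np.mgrid[:420,:560];z=c["z_map"]
    p=np.stack([(u-c["cx"])/c["fx"]*z,(v-c["cy"])/c["fy"]*z,z],-1)
    return p@c["pose"][:3,:3].T+c["pose"][:3,3]
E
python3 - <<'E'
from h import *
import pickle
cs={n:manip.camera(n) for n in("scene","top")}
pickle.dump(cs,open("c0.pkl","wb"))
for n,c in cs.items(): print(n,c["pose"].round(2).tolist(),c["fx"],(c["z_map"]>0).mean())
cv2.imwrite("pics/a.png",np.hstack([cs["top"]["image"],cs["scene"]["image"]])[:, :])
im=cv2.resize(np.hstack([cs["top"]["image"],cs["scene"]["image"]]),(800,300));cv2.imwrite("pics/b.png",cs["top"]["image"]);cv2.imwrite("pics/s.png",cs["scene"]["image"])
print(manip.read_state())
E
```

```text
scene [[-0.61, -0.47, 0.64, -4.6], [-0.79, 0.37, -0.49, 674.38], [-0.0, -0.8, -0.59, 543.7], [0.0, 0.0, 0.0, 1.0]] 392.9686404415417 0.9957440476190477
top [[0.32, -0.91, 0.26, 343.61], [-0.95, -0.31, 0.09, 193.81], [-0.0, -0.28, -0.96, 886.76], [0.0, 0.0, 0.0, 1.0]] 542.2588640521473 0.9960374149659864
{'clock': 0.1, 'joints': array([-1.20459251e+00,  3.00381495e-01,  1.52152316e+00,  2.34040753e-05,
        1.32068767e+00, -6.65989047e-02]), 'qd': array([-0.0004031 , -0.00179507, -0.00160968, -0.00152309, -0.00076941,
       -0.00073523]), 'effort': array([ 2.73278038e-04, -5.32642758e+01, -3.53283691e+01,  7.08981394e-02,
        2.34978728e-02, -4.38114910e-05]), 'eef_pos': array([ 230.60253776, -499.07673618,  215.95997606]), 'eef_rot': array([-3.14059671e+00, -8.91473963e-05,  4.32796869e-01]), 'wrist_force': array([ 0.39722168,  0.45417517, -0.05360601]), 'moment': array([ 0.01228966, -0.01248303, -0.00967192]), 'finger_gap': 94.17293924908321}
```

View pics/b.png

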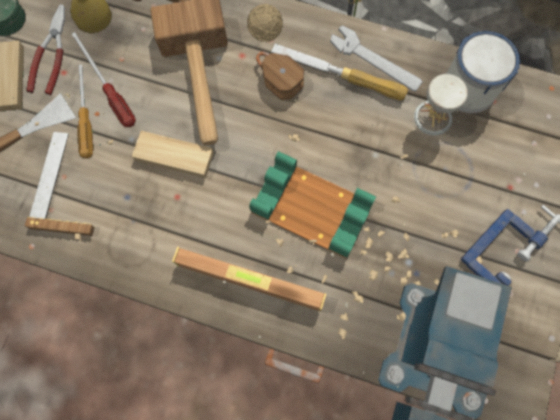

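View pics/s.png

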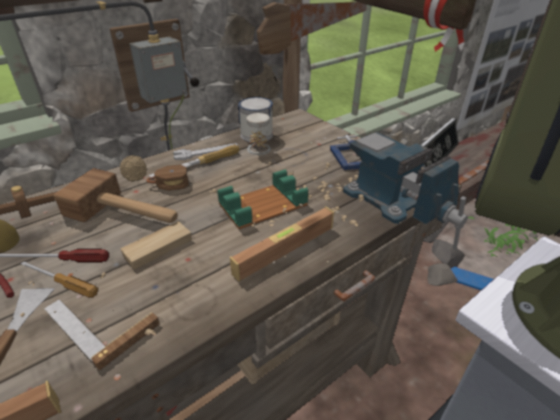

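The top view shows the level running from (175,256) to (325,300). The rack's green cheeks are near (272,185) and (352,222), and the wide slot looks to be on the level's side. Next I measure with colour masks, using both the depth and a second view.

```bash
cat >> h.py <<'E'
def green(c):
    h=cv2.cvtColor(c["image"],cv2.COLOR_BGR2HSV);return cv2.inRange(h,(60,80,20),(95,255,200))
def rect(p):
    (a,b),(w,h),_=r=cv2.minAreaRect(p[:,:2].astype(np.float32)); bx=cv2.boxPoints(r)
    e=max([bx[1]-bx[0],bx[2]-bx[1]],key=np.linalg.norm)
    return np.array([a,b]),sorted([w,h]),np.degrees(np.arctan2(e[1],e[0]))
E
python3 - <<'E'
from h import *
import pickle
cs=pickle.load(open("c0.pkl","rb"))
for n,c in cs.items():
    P=cloud(c);z=P[...,2]
    print(n)
    ct=rect(P[210:211,310:311].reshape(-1,3)) if 0 else None
    # level: tall stuff near level ends
    e=np.array([plane(cs["top"],175,256,46),plane(cs["top"],325,300,46)]);m0=e.mean(0)[:2]
    if n=="top": print("ends",e.round(0))
    near=np.hypot(P[...,0]-m0[0],P[...,1]-m0[1])<140
    ax=(e[1]-e[0])[:2];ax/=np.linalg.norm(ax);off=(P[...,:2]-m0)@np.array([-ax[1],ax[0]])
    m=near&(abs(off)<30)&(z>38)&(z<60)
    p=P[m];print("level",m.sum(),rect(p),np.percentile(p[:,2],[5,50,95]))
    r0=plane(cs["top"],313,205,20)[:2]
    g=(green(c)>0)&(np.hypot(P[...,0]-r0[0],P[...,1]-r0[1])<140)
    for lo in(15,36):
        p=P[g&(z>lo)&(z<60)];print("rack",lo,len(p),rect(p),np.percentile(p[:,2],[50,98]))
    # profile across
    ctr,_,a=rect(P[g&(z>15)&(z<60)]);t=np.radians(a);p=P[g&(z>38)];q=(p[:,:2]-ctr)
    l=q@[np.cos(t),np.sin(t)];w=q@[-np.sin(t),np.cos(t)]
    for s,sel in(("+",l>0),("-",l<0)): print(s,np.histogram(w[sel],np.arange(-60,61,4))[0])
E
```

```text
scene
level 1281 (array([449.40805054, 299.11557007]), [28.038043975830078, 246.5446319580078], np.float32(-89.08351)) [39.72135787 45.78163621 47.73199492]
rack 15 1187 (array([596.10528564, 245.28463745]), [102.05733489990234, 177.27703857421875], np.float32(82.371445)) [34.15559605 47.41513115]
rack 36 536 (array([596.50128174, 246.27082825]), [101.70205688476562, 174.95123291015625], np.float32(82.29435)) [43.77559311 47.77111947]
+ [ 0  0 11 36 13  0  0  0  5 13 19 15 28 35  2  0  0  0  0  0  0  0  0  0
 11 18 41 16  0  0]
- [ 0  0  9 20 22  0  0  0  3  8 15 14 28 23  2  0  0  0  0  0  0  0  0  1
  4 16 35 13  0  0]
top
ends [[445. 420.  46.]
 [455. 175.  46.]]
level 2466 (array([449.70916748, 299.67617798]), [24.783735275268555, 246.3280029296875], np.float32(-88.85234)) [43.00852753 46.01634313 48.68744764]
rack 15 2492 (array([599.73498535, 243.13513184]), [105.56101989746094, 178.5247344970703], np.float32(82.34713)) [40.03363012 48.79797794]
rack 36 1353 (array([599.87475586, 242.78955078]), [105.51202392578125, 177.82814025878906], np.float32(82.20945)) [45.52574719 49.22448799]
+ [ 0  4 43 54 68  2  0  0  9 39 45 51 53 54 39  0  0  0  0  0  0  0  0  0
 28 47 54 59  4  0]
- [ 0  6 38 56 58  9  0  0  8 37 46 46 53 58 41  0  0  0  0  0  0  0  0  0
 26 49 55 62  6  0]
```

The two views agree on the level: centre (449.6, 299.5), top at 46, direction 91°. The rack is at about (599, 243.5) with its slots at 82.3°, which puts the wide slot's middle at about (580, 246). Next, the heights of the obstacles along the path.

Run:
```python
from h import *
import pickle
cs=pickle.load(open("c0.pkl","rb"))
P=np.vstack([cloud(c)[c["z_map"]>0].reshape(-1,3) for c in cs.values()])
for x in range(100,700,60):
    r=[]
    for y in range(-600,500,100):
        m=(abs(P[:,0]-x-30)<30)&(abs(P[:,1]-y-50)<50)&(P[:,2]<600)
        r.append(int(P[m,2].max()) if m.sum()>3 else -99)
    print(x,r)
```

```text
100 [-99, -99, -99, -99, 3, 30, 364, 352, -780, -776, -779]
160 [-99, -779, -774, -778, -673, -673, 461, 390, -773, -775, -781]
220 [-777, -773, -776, -777, -776, 448, 457, -780, -778, -776, -779]
280 [-776, -772, -776, -775, -773, 132, 133, -79, -78, -778, -777]
340 [-775, -775, -775, -2, 18, 134, 133, 5, 6, 5, 6]
400 [-776, -777, -774, 1, 5, 135, 134, 50, 51, 51, 50]
460 [-760, -777, -777, -1, 6, 123, 124, 49, 48, 47, 5]
520 [-762, 363, 380, -99, 6, 124, 123, 50, 18, 49, 7]
580 [-778, 294, 377, -99, 27, 25, 17, 50, 50, 50, 27]
640 [-99, 288, 372, -99, 30, 21, 6, 49, 48, 49, 48]
```

{"name": "arm_command", "arguments": {
  "rows": [0, 0, 50, 0, 94, 0, 0, 50, 0, 94]
}}

```text
clock: 0.35
eef_pos: [230.6, -499.0, 317.3]
eef_rot: [-3.14, -0.0, 0.433]
wrist_force: [0.5, -0.9, -0.1]
finger_gap: 94.0
```

Run:
```python
from h import *
import pickle
cs=pickle.load(open("c0.pkl","rb"))
for n,c in cs.items():
    P=cloud(c);m=(P[...,2]>200)&(P[...,2]<700)&(c["z_map"]>0)&(P[...,1]>-600)&(P[...,1]<450)&(P[...,0]<720)&(P[...,0]>0)
    k,l,s,ce=cv2.connectedComponentsWithStats(m.astype(np.uint8))
    for i in range(1,k):
        if s[i,4]>5: print(n,s[i],P[l==i].min(0).round(),P[l==i].max(0).round())
```

```text
scene [ 404    0   73   52 1957] [ 545. -451.  227.] [ 720. -307.  381.]
scene [  478     0    82   226 10629] [ 89. -16. 200.] [250. 149. 462.]
```

{"name": "arm_command", "arguments": {
  "rows": [11, 40, 0, 3.3, 94, 11, 40, 0, 3.3, 94, 11, 40, 0, 3.3, 94, 11, 40, 0, 3.3, 94, 11, 40, 0, 3.3, 94]
}}

```text
clock: 0.98
eef_pos: [285.8, -297.9, 316.2]
eef_rot: [-3.141, -0.0, 0.722]
wrist_force: [-0.1, 0.4, -0.1]
finger_gap: 93.9
```

{"name": "arm_command", "arguments": {
  "rows": [11, 40, 0, 3.3, 94, 11, 40, 0, 3.3, 94, 11, 40, 0, 3.3, 94, 11, 40, 0, 3.3, 94, 11, 40, 0, 3.3, 94]
}}

```text
clock: 1.6
eef_pos: [340.7, -97.9, 316.4]
eef_rot: [-3.142, -0.0, 1.01]
wrist_force: [-0.5, -0.1, -1.0]
finger_gap: 93.8
```

{"name": "arm_command", "arguments": {
  "rows": [11, 40, 0, 3.3, 94, 11, 40, 0, 3.3, 94, 11, 40, 0, 3.3, 94, 11, 40, 0, 3.3, 94, 11, 40, 0, 3.3, 94]
}}

```text
clock: 2.22
eef_pos: [395.7, 102.1, 316.3]
eef_rot: [-3.141, 0.0, 1.299]
wrist_force: [0.2, -0.7, 0.2]
finger_gap: 94.2
```

{"name": "arm_command", "arguments": {
  "rows": [11, 40, 0, 3.3, 94, 11, 40, 0, 3.3, 94, 11, 40, 0, 3.3, 94, 11, 40, 0, 3.3, 94, 0, 0, 0, 0, 94]
}}

```text
clock: 2.85
eef_pos: [439.6, 262.4, 315.4]
eef_rot: [-3.14, 0.001, 1.53]
wrist_force: [-0.3, 0.1, -0.4]
finger_gap: 93.9
```

{"name": "arm_command", "arguments": {
  "rows": [10, 37, 0, 3.3, 94, 0, 0, -40, 0, 94, 0, 0, 0, 0, 94]
}}

```text
clock: 3.22
eef_pos: [448.8, 296.7, 274.2]
eef_rot: [-3.137, 0.003, 1.584]
wrist_force: [-0.3, 0.4, 0.2]
finger_gap: 93.5
```

```bash
cat > w.py <<'E'
from h import *
import sys
c=manip.camera("wrist");cv2.imwrite(sys.argv[1],c["image"])
P=cloud(c);z=P[...,2]
m=(np.hypot(P[...,0]-450,P[...,1]-299)<140)&(abs(P[...,0]-450)<35)&(z>38)&(z<60)
if m.sum()>50: print("level",m.sum(),rect(P[m]),np.percentile(P[m][:,2],[5,50,95]))
g=(green(c)>0)&(np.hypot(P[...,0]-599,P[...,1]-243)<130)&(z>30)&(z<60)
if g.sum()>50: print("rack",g.sum(),rect(P[g]),np.percentile(P[g][:,2],[50,98]))
print(c["pose"].round(2).tolist(),manip.read_state()["eef_pos"],manip.read_state()["eef_rot"])
E
python3 w.py pics/w1.png
```

```text
level 4236 (array([448.59759521, 301.21166992]), [23.988142013549805, 244.95872497558594], np.float32(-89.03697)) [42.98126036 44.53061561 46.13096092]
rack 2180 (array([599.54785156, 246.05551147]), [106.48053741455078, 178.31077575683594], np.float32(82.22057)) [43.46195482 46.18847817]
[[1.0, 0.01, -0.0, 448.42], [0.01, -0.97, -0.26, 373.0], [-0.01, 0.26, -0.97, 441.66], [0.0, 0.0, 0.0, 1.0]] [449.42726471 296.89433771 276.44526088] [-3.14007473e+00  9.52151435e-04  1.58373223e+00]
```

View pics/w1.png

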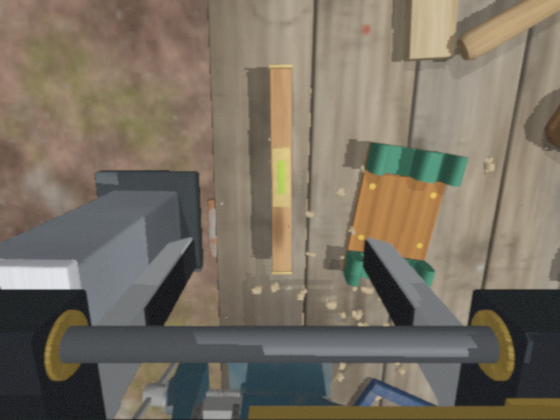

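The wrist view shows the level in its upper middle, from (281,68) to (281,273). The rack is clear to its right, the two cheeks at (415,163) and (390,268), and nothing stands in the way. The measurements agree within 2 mm, so I go down.

{"name": "arm_command", "arguments": {
  "rows": [-0.5, 3.5, -60, 0.3, 94, 0, 0, -60, 0, 94, 0, 0, -60, 0, 94, 0, 0, -40, 0, 94, 0, 0, -20, 0, 94]
}}

```text
clock: 3.9
eef_pos: [449.6, 300.7, 36.2]
eef_rot: [-3.141, 0.0, 1.589]
wrist_force: [-0.2, -0.8, -0.3]
finger_gap: 93.6
```

{"name": "arm_command", "arguments": {
  "rows": [0, 0, -10, 0, 94, 0, 0, -6, 0, 94, 0, 0, 0, 0, 94]
}}

```text
clock: 4.28
eef_pos: [449.6, 301.3, 21.2]
eef_rot: [3.141, -0.0, 1.59]
wrist_force: [-0.4, 0.5, 0.5]
finger_gap: 94.0
```

{"name": "arm_command", "arguments": {
  "rows": [-0.5, -1, -4, 0, 60, 0, 0, 0, 0, 40, 0, 0, 0, 0, 20, 0, 0, 0, 0, 15, 0, 0, 0, 0, 15],
  "newtons": 35
}}

```text
clock: 4.9
eef_pos: [448.7, 300.3, 16.5]
eef_rot: [3.142, -0.0, 1.59]
wrist_force: [0.6, -0.8, 0.2]
finger_gap: 47.4
```

{"name": "arm_command", "arguments": {
  "rows": [0, 0, 0, 0, 15, 0, 0, 0, 0, 15, 0, 0, 0, 0, 15, 0, 0, 0, 0, 15]
}}

```text
clock: 5.4
eef_pos: [448.8, 300.2, 16.5]
eef_rot: [3.141, -0.0, 1.59]
wrist_force: [2.6, -0.6, -0.9]
finger_gap: 25.1
```

{"name": "arm_command", "arguments": {
  "rows": [0, 0, 15, 0, 15, 0, 0, 35, 0, 15, 0, 0, 40, 0, 15, 0, 0, 30, 0, 15, 0, 0, 0, 0, 15]
}}

```text
clock: 6.02
eef_pos: [449.3, 300.6, 138.7]
eef_rot: [3.138, -0.002, 1.59]
wrist_force: [-0.5, -0.3, -3.4]
finger_gap: 24.9
```

{"name": "arm_command", "arguments": {
  "rows": [25, -10, 0, -2.2, 15, 35, -15, 0, -2.2, 15, 35, -15, 0, -2.2, 15, 36, -13, 0, -2.2, 15, 0, 0, 0, 0, 15]
}}

```text
clock: 6.65
eef_pos: [580.5, 245.7, 134.0]
eef_rot: [-3.139, 0.001, 1.434]
wrist_force: [-0.7, 0.4, -4.2]
finger_gap: 24.5
```

{"name": "arm_command", "arguments": {
  "rows": [0, 0, 0, 0, 15, 0, 0, 0, 0, 15]
}}

```text
clock: 6.9
eef_pos: [578.8, 247.7, 136.0]
eef_rot: [-3.141, 0.0, 1.437]
wrist_force: [-0.3, -0.3, -3.6]
finger_gap: 24.7
```

```bash
cat > w2.py <<'E'
from h import *
import sys
c=manip.camera("wrist");cv2.imwrite(sys.argv[1],c["image"]);t=manip.camera("top");cv2.imwrite("pics/t_"+sys.argv[1][5:],t["image"])
s=manip.read_state();T=s["eef_pos"];a=s["eef_rot"][2]
yv=np.array([np.cos(a),np.sin(a)]);xv=np.array([np.sin(a),-np.cos(a)])  # y along level, x across
for n,k in(("wrist",c),("top",t)):
    P=cloud(k);d=P[...,:2]-T[:2];X=d@xv;Y=d@yv;Z=P[...,2]
    zt=T[2]+30
    m=(abs(X)<25)&(abs(Y)<140)&(abs(Y)>25)&(abs(Z-zt)<14)
    if m.sum()>50: print(n,"level",m.sum(),rect(P[m]),"X",np.percentile(X[m],[2,50,98]).round(1),"Y",Y[m].min().round(1),Y[m].max().round(1),"Z",np.percentile(Z[m],[5,50,95]).round(1))
    g=(green(k)>0)&(np.hypot(P[...,0]-599,P[...,1]-244)<130)&(Z>30)&(Z<55)
    if g.sum()>50:
        print(n,"rack",g.sum(),rect(P[g]))
        for q,sg in((1,g&(Y>20)&(Z>36)),(-1,g&(Y<-20)&(Z>36))): print(q,sg.sum(),np.histogram(X[sg],np.arange(-40,80,4))[0],"Y",Y[sg].min().round() if sg.any() else 0,Y[sg].max().round() if sg.any() else 0)
print(T,s["eef_rot"],s["wrist_force"],s["finger_gap"])
E
python3 w2.py pics/w2.png
```

```text
wrist level 16303 (array([581.5491333 , 273.10116577]), [24.121896743774414, 181.9752960205078], np.float32(82.31922)) X [-12.4  -1.1  10.5] Y -65.5 116.5 Z [162.6 163.9 165. ]
wrist rack 3357 (array([602.05700684, 245.8197937 ]), [105.09999084472656, 177.59461975097656], np.float32(82.89469))
1 2904 [  0   0 116 246  41   0   0   0   0   0   0   0   0   0   0 110 275 264
 268 259 237  91   0   0   0 344 279 254 120] Y 56.0 90.0
-1 290 [ 0  0  0 13 10  0  0  0  0  0  0  0  0  0  0  0  0  0  0  0  0  0  0  0
  0 95 73 65 34] Y -88.0 -54.0
top level 536 (array([591.6708374 , 345.67486572]), [24.71625328063965, 46.53996658325195], np.float32(82.817566)) X [-12.6  -3.6  10.6] Y 75.4 122.1 Z [156.8 165.5 167.7]
[579.10988861 247.66395125 136.46754316] [-3.14149564e+00  3.47261990e-05  1.43729017e+00] [-0.30441015  0.22651538 -4.08212711] 24.744744526466107
```

View pics/w2.png

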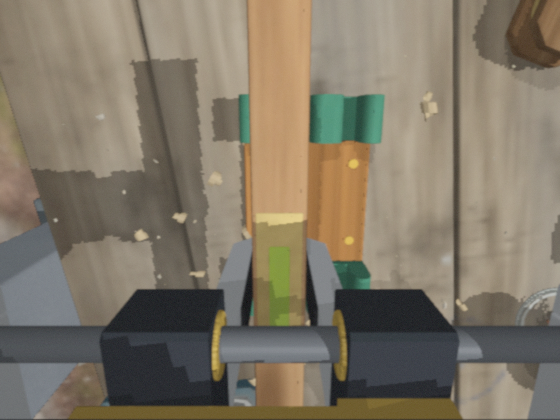

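The view shows the level held straight over the wide slot, with the post row at (240–385, 118). Measured across, the slot centre is about 3–4 mm toward +x of the level, so I correct, lower to just above the posts and look again.

{"name": "arm_command", "arguments": {
  "rows": [3, -0.4, -30, 0, 15, 0, 0, -25, 0, 15, 0, 0, -10, 0, 15, 0, 0, 0, 0, 15, 0, 0, 0, 0, 15]
}}

```text
clock: 7.62
eef_pos: [583.1, 247.1, 72.7]
eef_rot: [3.14, -0.001, 1.437]
wrist_force: [-0.5, -0.1, -4.6]
finger_gap: 25.2
```

```bash
python3 w2.py pics/w3.png
```

```text
wrist level 16322 (array([585.81793213, 272.54019165]), [24.097902297973633, 182.10546875], np.float32(82.28421)) X [-12.1  -0.8  10.7] Y -65.4 116.7 Z [ 99.4 100.6 101.8]
wrist rack 6486 (array([601.74975586, 245.3465271 ]), [105.26020050048828, 178.44004821777344], np.float32(82.38295))
1 6113 [  0 176 431 477 506  83   0   0   0   0   0   0   0   0 223 489 475 469
 451 406 141   0   0   1 630 512 429 214   0] Y 56.0 90.0
-1 81 [ 0  0  0 15 14  9  0  0  0  0  0  0  0  0 16 15 12  0  0  0  0  0  0  0
  0  0  0  0  0] Y -88.0 -54.0
top level 487 (array([595.6607666 , 344.05282593]), [24.850139617919922, 49.27320861816406], np.float32(82.2851)) X [-12.6  -3.2  10.8] Y 73.2 122.5 Z [ 92.3 101.7 104.3]
top rack 79 (array([566.31243896, 329.19271851]), [13.096895217895508, 15.553369522094727], np.float32(-9.285857))
1 72 [ 0 25 19 17 10  1  0  0  0  0  0  0  0  0  0  0  0  0  0  0  0  0  0  0
  0  0  0  0  0] Y 73.0 86.0
-1 0 [0 0 0 0 0 0 0 0 0 0 0 0 0 0 0 0 0 0 0 0 0 0 0 0 0 0 0 0 0] Y 0 0
[583.08701192 247.01463299  72.55679988] [ 3.14012296e+00 -7.38884262e-04  1.43645807e+00] [ 0.10628418  0.76802947 -3.31677151] 24.841989441896807
```

View pics/w3.png

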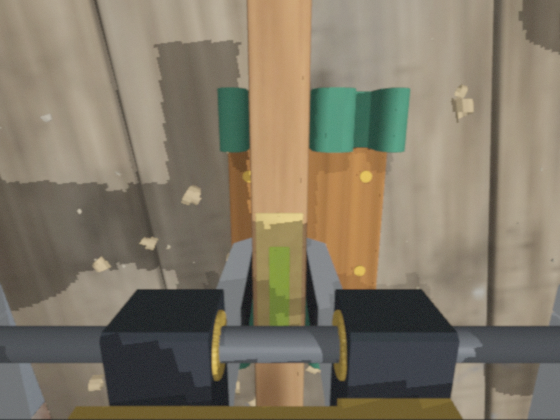

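The outer post ends at X = -19.3 and the middle post starts at +18.2, so the slot centre is at -0.6. The level is at -0.8, centred well within the clearance. I insert it while watching the force.

{"name": "arm_command", "arguments": {
  "rows": [0, 0, -8, 0, 15, 0, 0, -8, 0, 15, 0, 0, -8, 0, 15, 0, 0, -6, 0, 15, 0, 0, -4, 0, 15]
}}

```text
clock: 8.35
eef_pos: [582.6, 246.8, 36.9]
eef_rot: [-3.141, 0.0, 1.436]
wrist_force: [0.3, 0.3, -3.7]
finger_gap: 24.8
```

{"name": "arm_command", "arguments": {
  "rows": [0, 0, -2, 0, 15, 0, 0, -2, 0, 15, 0, 0, 0, 0, 15]
}}

```text
clock: 8.72
eef_pos: [582.7, 246.8, 33.5]
eef_rot: [3.142, -0.0, 1.436]
wrist_force: [0.3, 1.4, -4.2]
finger_gap: 25.1
```

Not touching yet: the wrist still carries the level's weight. About 1 mm to go.

{"name": "arm_command", "arguments": {
  "rows": [0, 0, -0.5, 0, 15, 0, 0, -0.5, 0, 15, 0, 0, 0, 0, 15]
}}

```text
clock: 9.1
eef_pos: [582.7, 246.9, 32.5]
eef_rot: [3.141, -0.0, 1.436]
wrist_force: [0.6, -0.3, -2.9]
finger_gap: 24.9
```

{"name": "arm_command", "arguments": {
  "rows": [0, 0, -0.5, 0, 15, 0, 0, 0, 0, 15, 0, 0, 0, 0, 15]
}}

```text
clock: 9.48
eef_pos: [582.8, 246.8, 32.5]
eef_rot: [3.141, -0.0, 1.436]
wrist_force: [-4.1, -1.8, 5.3]
finger_gap: 24.9
```

Contact: the force has changed to +5 N. I release gently and look.

{"name": "arm_command", "arguments": {
  "rows": [0, 0, 0, 0, 26, 0, 0, 0, 0, 32, 0, 0, 0, 0, 45, 0, 0, 0, 0, 60, 0, 0, 0, 0, 60]
}}

```text
clock: 10.1
eef_pos: [582.7, 246.8, 31.9]
eef_rot: [3.142, 0.0, 1.436]
wrist_force: [0.2, -0.0, -0.6]
finger_gap: 58.1
```

{"name": "arm_command", "arguments": {
  "rows": [0, 0, 0, 0, 60, 0, 0, 10, 0, 60, 0, 0, 30, 0, 60, 0, 0, 50, 0, 60, 0, 0, 60, 0, 60]
}}

```text
clock: 10.72
eef_pos: [582.2, 246.7, 183.6]
eef_rot: [-3.141, 0.0, 1.436]
wrist_force: [0.6, -0.1, 0.6]
finger_gap: 60.1
```

{"name": "arm_command", "arguments": {
  "rows": [0, 0, 60, 0, 60, 0, 0, 0, 0, 60, 0, 0, 0, 0, 60]
}}

```text
clock: 11.1
eef_pos: [582.4, 246.7, 241.7]
eef_rot: [-3.141, 0.0, 1.436]
wrist_force: [0.2, -0.6, -1.1]
finger_gap: 59.8
```

```bash
cat > w3.py <<'E'
from h import *
a=np.radians(82.3);yv=np.array([np.cos(a),np.sin(a)]);xv=np.array([np.sin(a),-np.cos(a)])
for n in("wrist","scene"):
    c=manip.camera(n);cv2.imwrite(f"pics/f_{n}.png",c["image"])
    P=cloud(c);Z=P[...,2];d=P[...,:2]-[582,247];X=d@xv;Y=d@yv
    m=(abs(X)<17)&(abs(Y)<135)&(Z>54)&(Z<75)
    print(n,"level",m.sum(),rect(P[m]),"X",np.percentile(X[m],[2,50,98]).round(1),"Y",np.percentile(Y[m],[0.2,99.8]).round(1),"Z",np.percentile(Z[m],[5,50,95]).round(1))
    for s in(1,-1):
        q=m&(Y*s>60);print(s,"X",X[q].mean().round(1),"Z",Z[q].mean().round(1))
        g=(green(c)>0)&(Z>36)&(Z<52)&(abs(X)<90)&(Y*s>40)&(Y*s<110)
        print(np.histogram(X[g],np.arange(-40,80,4))[0],"Y",Y[g].min().round(1) if g.any() else 0,Y[g].max().round(1) if g.any() else 0)
print(manip.read_state()["eef_pos"],manip.read_state()["wrist_force"])
E
python3 w3.py
```

```text
wrist level 5449 (array([581.4375    , 247.88009644]), [24.545480728149414, 245.98623657226562], np.float32(82.11872)) X [-12.   -0.3  11. ] Y [-121.6  123.5] Z [59.  60.5 62.1]
1 X -0.4 Z 60.4
[  0  27 125 133 140  48   0   0   0   0   0   0   0   0  32 132 135 133
 136 125  76   0   0   0 127 137 126  98   0] Y 56.1 90.1
-1 X -0.7 Z 60.4
[  0  32  94 120  99  24   0   0   0   0   0   0   0   0  24 114 107 105
 111 102  56   0   0   0 100  30  14  15   0] Y -89.0 -53.7
scene level 948 (array([581.31915283, 244.9912262 ]), [28.959911346435547, 247.10226440429688], np.float32(82.34921)) X [-13.5  -5.7  10.9] Y [-125.   121.2] Z [55.2 61.7 63.7]
1 X -3.7 Z 60.7
[ 3 46 33 15  0  0  0  0  0  0  0  0  0  0  0  0  0  0  0  5  0  0  0  2
 44 24  2  0  0] Y 56.1 88.0
-1 X -4.1 Z 60.9
[ 1 43 26  7  1  0  0  0  0  0  0  0  0  0  0  0  0  0  0  2  0  0  0  1
 36 16  3  0  0] Y -87.8 -56.1
[582.21894429 246.67944408 240.53254779] [ 0.03939061  0.15701608 -0.1417771 ]
```

View pics/f_wrist.png

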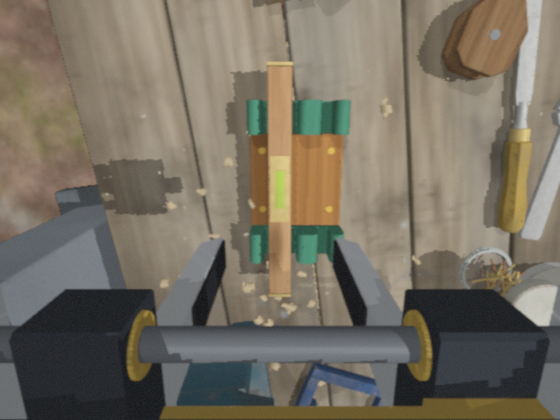

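View pics/f_scene.png

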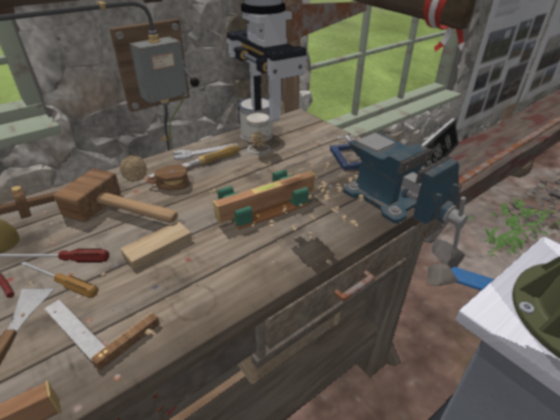

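The level sits upright in the wide slot: in the wrist view it runs from (280,63) to (280,295) between the posts. Its top is flat at about 61 mm and the gripper is clear, so I hand in.

```bash
python3 -c "
from cell import manip
print(manip.sign_off())"
```

```text
the job is handed in; nothing more can be done
None
```

The spirit level is in the wide slot, let go and upright, and the job is handed in; no verdict was reported. I gripped it at mid-length with 35 N, turned it about 9° to match the slot, and lowered it until it touched the floor. I then opened the fingers and lifted clear, with the clock at about 11 s of the 38 s allowed.

**Last checks (wrist camera):**
- **Height:** the top stands at 60.5 mm, with both ends at 60.4 mm. The text gives 62 mm, and the camera was reading about 1.5 mm low all along.
- **Across the slot:** the level's centre is within about 0.5 mm of the slot's middle line.
- **Along the slot:** its middle is within about 1 mm of the rack's, so it sticks out equally at both ends.
- **Direction:** the level lies at 82.1° and the rack at about 82.3°.
- **Gripper:** it stood about 240 mm above the bench, touching nothing, with the wrist force near zero.

**Disagreements:** the scene camera put the level's middle about 2–3 mm further along the slot than the wrist camera. It also read the ends about 3–4 mm to one side, because its low angle shows one side face of the level. Both are well inside the limits.

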